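# Surface-temperature check of a tilted sample warmer

### The arm

A 6-joint arm with a two-finger parallel gripper is mounted at the origin on the work surface. World frame = base frame: x ahead of the robot, y to its left, z up, the work surface at z = 0. Lengths are in m, angles in rad, forces in N, time in s.
With the tool pointing down it reaches from about 0.35 to 0.975 m from the base axis. Payload 4.9 kg.
Tool frame: the origin (TCP) lies between the finger pads; the fingertips stand 17 mm ahead of it and the grasp point (between the pads) lies 2 mm behind it (manip.nose_length is the distance from the TCP to the fingertips, in m); z points along the fingers, y is the line along which they close (so a half turn about z gives the same grasp; the last joint's range is limited). The gripper opens to 85 mm and grips with 20 to 120 N. Pads are 22 mm wide; open, the fingers measure 114 mm over their backs; the gripper's body (76 mm by 85 mm) begins 54 mm behind the grasp point. The pads swing forward as they close: fully open they stand 13 mm farther back than shut.
Start: joints at [1.081, 0.053, 1.613, -0, 1.476, -0.119], TCP at [0.226, 0.583, 0.21] pointing down, gripper open.
Joint ranges: [-3.01, 3.01], [-1.01, 2.22], [0.06, 2.58], [-1.02, 4.17], [0.09, 2.62], [-3.14, 3.14]. Speed limits (rad/s): [2.57, 2.57, 3.14, 3.14, 3.14, 3.14].

### API

Orientations are given as a unit quaternion [w, x, y, z].
In Python, from plant import manip gives the robot as it stands. The module is installed in compiled form; this text tells all that it offers.
- The arm moves only by the tool apply_moves, never from a script. Its argument "moves" is a list of rows, each a list of 3 entries, a list of its own where there are three numbers: the turn, a rotation vector about the tool's x, y, z in rad, then the shift along the tool's x, y, z in cm, then the closure, from -1 (fully open) to 1 (shut), so that 0 is half open. A call has 1 to 20 rows; each row is the pose to reach, as a shift and turn from the pose commanded when the call began, along the tool's axes at that moment; what a row does not reach only later rows make up. A row lasts 1/10 s, in which the tool goes at most 50 mm and 8.59 degrees, less where a joint would pass 70% of its speed; a pose out of reach is approached as far as the arm can. A call with a gripper value outside its range is refused whole. The fingers move at their own pace and stop on an object; the grip force is fixed at half the most. Time passes only in rows, so rows that repeat a pose let the fingers close. It gives the time, the measured TCP pose, the force, the opening and the grip force at its end, in the units of the state.
- manip.state(): the state, without advancing time (a new reading comes with each control period).
- manip.grab_frame(name): name is "scene" or "side" or "wrist"; returns a dict with "image" (400x640x3 uint8, red, green, blue), "K" (3x3 intrinsics, pixels), "rvec" (rotation vector, rad) and "tvec" (3), from world to camera coordinates, as OpenCV has them. Camera axes: x right, y down, z forward; pixel columns grow to the right and rows downward; lengths in m; the calibration is good to about 2 mm. The wrist camera is an equidistant fisheye: a pixel r from the principal point sees the ray r / f radians off the axis. A picture is of the moment at which its call begins. There is no depth.
- manip.job_done(): hands the job in; it is judged then, once.
Trained networks look in a picture, given as the dict that the camera call returned (one of the last four; its "shot" number tells which), for a name from the list of things; names that differ only in an ending like _2 or _b are one class to them, and where a whole thing is asked for, a point or a joint stands for the part that bears it (a point fixed in the world has none). Each returns a list of dicts, best first, with "score" (0 to 1); they miss things now and then, are a little off and sometimes report something else, mostly with a low value. They report only what shows in the picture. A call takes as long as a camera call. They do not tell look-alikes from the thing itself.
- manip.look_for(picture, label): "location" ([x, y, z] in m, in the coordinates of the camera as it stood for that picture, good to about 4 mm: the middle of the surface that is visible of it).
- manip.silhouettes(picture, label): "pixels" (400x640 bool, what is visible of it).
- manip.spot_point(picture, label): "location" ([x, y, z] in m, in the coordinates of the camera as it stood for that picture, good to about 4 mm: a listed point, or the origin of a listed thing).
The state is a dict: "time": time; "joint_pos": joint angles; "joint_vel": joint speeds; "joint_efforts": joint torques, N m; "tool_pos": TCP position; "tool_rot": TCP orientation; "contact_force": force on the tool from outside, world axes, zero at the start; "ft_torque": the same for the moment, N m; "gripper_width": opening from 0.0 (shut) to 1.0 (fully open); "grasp_force": force on a finger pad.
Only numpy, scipy, OpenCV 4.12 (cv2) and the standard library are available. Lean on these libraries where they do the work, as an engineer would, in place of code of your own. Each camera call takes 0.05 s, during which the arm holds its last target. There are 200 camera calls.

### The job

Take the surface probe out of its stand and aim it at the barcode label on the sample warmer's tilted plate, pointing square at the plate with the probe's foot about 5 cm out from the middle of the label, and keep it still there for a good second. Then press the probe's sprung foot gently on the middle of the round ring mark (not the square one), square to the plate and touching the plate nowhere else, until the foot is about half-way in (roughly 3 to 4 N), and finish like that: the program ends with the gripper still holding the probe pressed on the ring. Do not shift the plate, and leave the two beakers and the lidded jar where they stand.

Things in the scene. Friction and masses are not known exactly. Their poses are not given: they have to be found in the camera images.
- probe_grip (a point): Centre of the probe's grey round handle, 28 mm across, which spans 34 mm below to 40 mm above this point; below it a black collar 36 mm across (34 to 40 mm below) rests on the stand, then a steel neck 14 mm across and the sprung foot, face 120 mm below this point. z: from foot to handle top (up at start). About 0.16 kg. It lifts straight up: 85 mm clears the stand.
- foot_tip (a point): Centre of the flat end face of the probe's sprung steel foot (a disc 12 mm across), the end that reads labels (straight ahead along the probe) and touches the plate. On the probe's axis, 120 mm below probe_grip when the foot is out. z runs along the probe, from the foot towards the handle.
- foot (a joint): How far the sprung foot is pushed into the probe, in m: 0 out (free), 0.012 fully in. The spring pushes back with about 1.2 N at first touch and 0.4 N more per mm (3.6 N at half-way, 6 N fully in); beyond that it is rigid.
- stand: Grey probe stand fixed to the bench, 90 x 90 mm, 95 mm tall: a bridge on two cheeks with a 22 mm square hole in the middle, through which the probe's neck hangs. Origin at the centre of its underside; z up.
- warmer: Sample warmer fixed to the bench: white base 200 mm (x) x 240 mm (y), 50 mm tall, steel side quadrants up to 117 mm tall at y = +-126 mm (x 40 to 90 mm), carrying the tilted aluminium plate. Origin at the centre of the base's underside; x points away from the robot (turned by the yaw), z up.
- plate (a joint): Tilt of the aluminium plate, rad: 0 level, grows as its far edge rises (0.5 at most). Differs from run to run; locked stiff at its angle. The plate is 200 (x) x 230 mm, hinged along its edge nearest the robot, 58 mm above the bench and 100 mm to the -x side of the warmer's origin.
- ring_mark (a point): Middle of the round ring mark on the plate's upper face: a dark flush ring, 32 mm outside and 26 mm inside diameter, towards the warmer's +y side. z square out of the plate (up and towards the robot), x up the slope, y as the warmer's y. A square frame mark, 30 mm wide, lies 80 mm down the slope from it: not to be used.
- label (a point): Middle of the barcode label, white with dark bars, 44 mm along y x 34 mm along x, flat on the plate's upper face towards the warmer's -y side, 115 mm from the ring mark across the plate. Axes as ring_mark: z square out of the plate.
- beaker_a: Small glass beaker, 56 mm across, 75 mm tall, open top; bystander near the stand. Origin at the centre of its underside.
- beaker_b: Glass beaker, 66 mm across, 85 mm tall, open top; bystander near the stand. Origin at the centre of its underside.
- jar: White plastic sample jar with a lid, 50 mm across, 70 mm tall; bystander behind the warmer. Origin at the centre of its underside.
Mind the look-alikes: they are no part of the job. Leave any blue, red or yellow look-alike of the part that bears probe_grip alone.

How it is judged:
On the way:
1. the probe, in the gripper, is aimed square at the label from about 5 cm and kept still for a second (x of foot_tip in the frame of label between -0.015 and 0.015 m and y of foot_tip in the frame of label between -0.015 and 0.015 m and z of foot_tip in the frame of label between 0.025 and 0.08 m and angle between the z axis of foot_tip and the z axis of label, either way round below 0.17 rad and linear speed of probe below 0.025 m/s and contact force between the fingers and probe above 1 N), for 0.8 s.
At the end, for the whole second after the job is handed in: The gripper still holds the probe at rest, out of its stand, its foot on the ring mark within 8 mm of the middle, within 0.14 rad of square to the plate, pushed in by 2 to 10 mm, with 1.5 to 6.5 N on the plate, and the plate has not been shifted by 8 mm (distance between foot_tip and ring_mark below 0.008 m and angle between the z axis of foot_tip and the z axis of ring_mark, either way round below 0.14 rad and value of joint foot between 0.002 and 0.01 m and contact force between probe and warmer between 1.5 and 6.5 N and contact force between probe and stand below 0.1 N and contact force between the fingers and probe above 1 N and linear speed of probe below 0.02 m/s and distance of ring_mark from where it was at the start of the episode below 0.008 m); the arm keeps its last pose, push and grip.
It fails at once if the probe is pushed on the plate or warmer with more than 15 N (contact force between probe and warmer above 15 N).
It fails at once if the probe touches the plate or warmer away from the ring mark (contact force between probe and warmer above 0.5 N and distance between foot_tip and ring_mark above 0.02 m).
It fails at once if the plate is shifted (distance of ring_mark from where it was at the start of the episode above 0.01 m).
It fails at once if a beaker or the jar is knocked or moved (distance of any of beaker_a, beaker_b, jar from where it was at the start of the episode above 0.03 m).
It also fails if it takes over 48 s, if anything falls off the work surface, if the arm or the gripper's body presses on something with over 40 N, if the wrist force passes 120 N, or if a joint passes its speed limit or range.

## Working session

There is one attempt and no reset: what is moved stays moved. The work goes in short steps, Python scripts to look and compute and a tool call to move; the robot and the scene stay as the last step left them, time stands still between calls to the robot, and variables do not carry over. Pictures are saved under pics/ and viewed, at most 10 in all, crops included, and the job is handed in when it is done.

Besides the shell and the picture viewer there is one more tool, called after "Call:" as name([rows], argument=value, ...), one row to a line, values as JSON. apply_moves: Moves the arm, as the interface text tells. Its arguments: {"type":"object","properties":{"moves":{"type":"array"}},"required":["moves"]}

```bash
mkdir -p pics
cat > h.py <<'E'
import numpy as np, cv2
from scipy.spatial.transform import Rotation as R
from plant import manip
def T(f): return R.from_rotvec(np.ravel(f["rvec"])).as_matrix(), np.ravel(f["tvec"])
def w(f,p):
    r,t=T(f); return r.T@(np.array(p)-t)
def proj(f,P):
    r,t=T(f); c=r@np.array(P)+t; u=f["K"]@c; return u[:2]/u[2]
def save(f,n,box=None,s=1):
    im=f["image"][:,:,::-1]
    if box: im=im[box[1]:box[3],box[0]:box[2]]
    cv2.imwrite("pics/"+n,cv2.resize(im,None,fx=s,fy=s,interpolation=cv2.INTER_CUBIC))
def rot(s): 
    q=s["tool_rot"]; return R.from_quat([q[1],q[2],q[3],q[0]])
E
cat > a.py <<'E'
from h import *
for n in ["scene","side"]:
    f=manip.grab_frame(n); save(f,n+"0.png")
    for l in ["probe_grip","foot_tip","stand","warmer","ring_mark","label","beaker_a","jar"]:
        for d in manip.spot_point(f,l)[:4]:
            P=w(f,d["location"]); print(n,l,round(d["score"],2),P.round(4),proj(f,P).round())
print(manip.state())
E
python3 a.py
```

```text
scene probe_grip 0.92 [0.5843 0.1585 0.1327] [404. 187.]
scene probe_grip 0.9 [0.4957 0.2525 0.12  ] [439. 169.]
scene probe_grip 0.78 [0.4919 0.0326 0.1219] [330. 171.]
scene probe_grip 0.71 [0.5828 0.2658 0.1169] [460. 192.]
scene foot_tip 0.5 [ 0.4909  0.0392 -0.0036] [332. 224.]
scene foot_tip 0.49 [0.579  0.1551 0.0145] [396. 239.]
scene foot_tip 0.44 [0.4972 0.2537 0.003 ] [433. 218.]
scene stand 0.63 [ 0.5792  0.1537 -0.0027] [395. 246.]
scene ring_mark 0.78 [ 0.5866 -0.1631  0.1028] [227. 209.]
scene ring_mark 0.46 [0.4775 0.1435 0.0015] [380. 216.]
scene label 0.63 [ 0.5918 -0.2781  0.0991] [161. 215.]
scene label 0.56 [ 6.981e-01  1.942e-01 -6.000e-04] [432. 284.]
scene beaker_a 0.92 [0.4775 0.1454 0.0035] [381. 215.]
scene beaker_a 0.65 [ 0.5812  0.1553 -0.0028] [396. 246.]
scene jar 0.63 [ 7.292e-01 -1.698e-01 -7.000e-04] [221. 309.]
side probe_grip 0.8 [0.4926 0.0344 0.1214] [352. 211.]
side probe_grip 0.77 [0.5825 0.1539 0.1391] [290. 229.]
side probe_grip 0.73 [0.4995 0.2526 0.1211] [317. 280.]
side probe_grip 0.56 [0.5842 0.2685 0.1222] [264. 276.]
side foot_tip 0.48 
[... 569 characters left out ...]
1.08101037e+00,  5.26621986e-02,  1.61286502e+00, -2.72287368e-05,
        1.47599942e+00, -1.18992292e-01]), 'joint_vel': array([-4.58198377e-04, -5.67989396e-04, -1.76662249e-03,  1.88299708e-04,
       -1.03577482e-03,  7.74189897e-05]), 'joint_efforts': array([-9.27164656e-04, -3.93676436e+01, -3.70475256e+01, -1.65663173e-04,
        4.62781518e-04,  1.02019189e-05]), 'tool_pos': array([0.22647342, 0.58252135, 0.21024795]), 'tool_rot': array([2.28228994e-05, 1.84335311e-01, 9.82863415e-01, 2.74279786e-05]), 'contact_force': array([-0.7926634 ,  0.48592874, -0.14942118]), 'ft_torque': array([-0.01954701,  0.02712772, -0.03071884]), 'grasp_force': 0.0, 'gripper_width': 0.9985532328464909}
```

View pics/scene0.png

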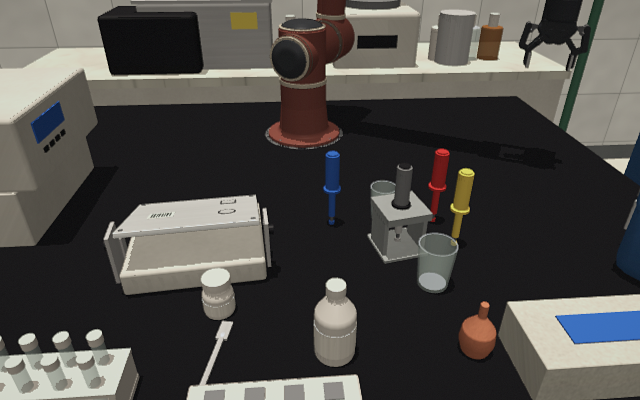

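View pics/side0.png

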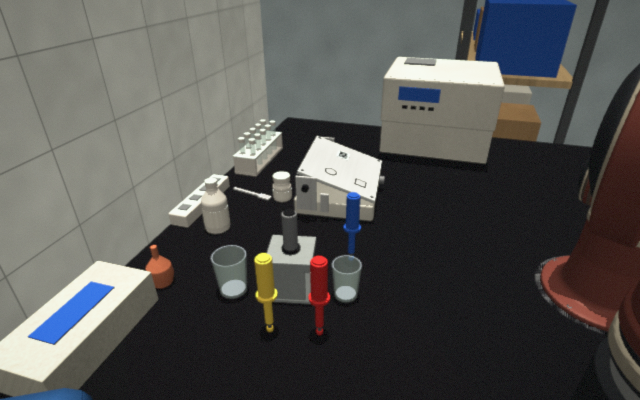

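The grey handle in the stand at scene (404,187) / side (290,229) is the probe. The look-alikes are blue (330,171), red (439,169) and yellow (460,192), all free-standing and coloured. On the plate the ring is at scene (227,211), the square frame at (228,201) and the label at (161,215).

Run:
```python
import cv2,numpy as np
a=cv2.imread("pics/scene0.png");b=cv2.imread("pics/side0.png")
z=lambda i,x,y,w,h:cv2.resize(i[y:y+h,x:x+w],(400,h*400//w),interpolation=cv2.INTER_CUBIC)
r1=np.hstack([z(a,100,180,180,125),z(b,290,125,100,70)[:277]]) if 0 else None
A=z(a,100,180,180,120);B=z(b,285,125,110,73);C=z(a,340,140,150,110);D=z(b,220,180,150,110)
h=min(len(A),len(B));k=min(len(C),len(D))
m=np.vstack([np.hstack([A[:h],B[:h]]),np.hstack([C[:k],D[:k]])]);print(m.shape);cv2.imwrite("pics/m.png",m)
```

```text
(558, 800, 3)
```

View pics/m.png

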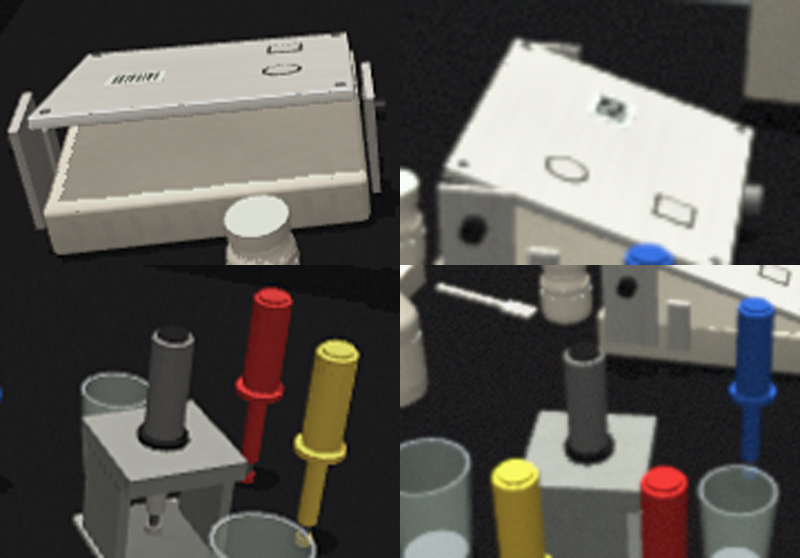

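The crop confirms that the grey handle with the black collar, hanging in the stand, is the probe. The ring is the mark farther up the slope. Next I fit the plate pose to these pixels.

```bash
cat > fit.py <<'E'
from h import *
from scipy.optimize import least_squares
F={n:manip.grab_frame(n) for n in ["scene","side"]}
obs=[("scene","r",226.9,211.5),("scene","s",227.8,201.2),("scene","l",161.2,215.1),("side","r",330.9,171.5),("side","s",360.6,182.8),("side","l",343,154.4),
("scene","c0",139.6,205.7),("scene","c1",255.3,195.3),("side","c2",318,136),("side","c3",297.9,170.4),("side","c0",381.3,160.8)]
def pts(p):
    yaw,t,x,y,z,ldx,ox,oy=p
    M=R.from_euler("ZY",[yaw,-t]).as_matrix(); c=np.array([x,y,z])
    L=dict(r=(0,0),s=(-.08,0),l=(ldx,-.115),c0=(ox-.1,oy-.115),c1=(ox-.1,oy+.115),c2=(ox+.1,oy-.115),c3=(ox+.1,oy+.115))
    return {k:c+M@np.array([*v,0]) for k,v in L.items()},M
def res(p):
    P,_=pts(p); return np.concatenate([(proj(F[n],P[k])-[u,v])*(1 if len(k)==1 else .4) for n,k,u,v in obs])
s=least_squares(res,[0,.3,.59,-.162,.103,0,0,-.06],loss="soft_l1")
print(s.x.round(4)); print(res(s.x).reshape(-1,2).round(2)); P,M=pts(s.x)
for k in P: print(k,P[k].round(4))
n=M[:,2]; print("n",n.round(4))
for k in F:
    for d in manip.spot_point(F[k],"probe_grip")[:2]: print(k,w(F[k],d["location"]))
E
python3 fit.py
```

```text
[ 0.0983  0.3262  0.5913 -0.1628  0.102  -0.0145 -0.0258 -0.0597]
[[-0.38 -0.75]
 [-0.1   0.1 ]
 [-0.17 -0.26]
 [-0.25  0.38]
 [-0.3   0.71]
 [-0.33  0.87]
 [-0.19 -0.57]
 [ 0.06 -0.42]
 [-0.45 -0.23]
 [-0.    0.15]
 [ 0.2   0.06]]
r [ 0.5913 -0.1628  0.102 ]
s [ 0.5159 -0.1702  0.0764]
l [ 0.589  -0.2786  0.0974]
c0 [ 0.4899 -0.3483  0.0617]
c1 [ 0.4673 -0.1194  0.0617]
c2 [ 0.6785 -0.3297  0.1258]
c3 [ 0.6559 -0.1008  0.1258]
n [-0.3189 -0.0314  0.9473]
scene [0.49790594 0.25679823 0.12216182]
scene [0.4938207  0.03248424 0.12077513]
side [0.49017113 0.0321243  0.11925635]
side [ 5.85266060e-01 -2.22439328e-01 -4.25963056e-04]
```

Call:
apply_moves([
  [[0,0,0],[-3,-2,-4],-1],
  [[0,0,0],[-48.7,-26.9,-4],-1],
  [[0,0,0],[-48.7,-26.9,-4],-1],
  [[0,0,0],[-48.7,-26.9,-4],-1],
  [[0,0,0],[-48.7,-26.9,-4],-1],
  [[0,0,0],[-48.7,-26.9,-4],-1],
  [[0,0,0],[-48.7,-26.9,-4],-1],
  [[0,0,0],[-48.7,-26.9,-4],-1],
  [[0,0,0],[-48.7,-26.9,-4],-1],
  [[0,0,0],[-48.7,-26.9,-4],-1],
  [[0,0,0],[-48.7,-26.9,-4],-1],
  [[0,0,0],[-48.7,-26.9,-4],-1],
  [[0,0,0],[-48.7,-26.9,-4],-1],
  [[0,0,0],[-48.7,-26.9,-4],-1],
  [[0,0,0],[-48.7,-26.9,-4],-1],
])

```text
time: 2.6
tool_pos: [0.5822, 0.1563, 0.2502]
tool_rot: [-0.0, 0.184, 0.983, 0.0]
contact_force: [-0.6, -0.2, -0.4]
gripper_width: 0.997
grasp_force: 0.0
```

Run:
```python
from h import *
s=manip.state();print(s["time"],s["tool_pos"],s["tool_rot"],s["joint_pos"])
f=manip.grab_frame("wrist");save(f,"w1.png");print(f["K"],T(f))
for l in ["probe_grip","ring_mark","label"]:
    for d in manip.spot_point(f,l)[:3]: print(l,d["score"],w(f,d["location"]),d["location"])
```

```text
2.6 [0.58223948 0.15630361 0.25020601] [-1.63508714e-04  1.83727972e-01  9.82977106e-01  1.20998668e-04] [ 1.38707364e-01 -1.99576657e-02  1.62002542e+00  3.33536293e-04
  1.54175804e+00 -1.06254338e+00]
[[309.70691629   0.         325.84009084]
 [  0.         309.70691629 196.89771913]
 [  0.           0.           1.        ]] (array([[ 3.60926860e-01,  9.32594027e-01, -4.28282994e-04],
       [ 8.87920323e-01, -3.43497010e-01,  3.05953108e-01],
       [ 2.85182927e-01, -1.10806975e-01, -9.52046487e-01]]), array([-0.35540545, -0.5151626 ,  0.27000279]))
probe_grip 0.95 [0.49501767 0.2496161  0.11723605] [0.056, -0.1255, 0.2719]
probe_grip 0.89 [0.49419528 0.03590743 0.11665402] [-0.1436, -0.053, 0.2959]
probe_grip 0.63 [0.58891803 0.26785684 0.12275845] [0.1069, -0.0467, 0.2914]
ring_mark 0.64 [ 0.59085125 -0.16277589  0.10465895] [-0.294, 0.0974, 0.3569]
label 0.74 [ 0.59388965 -0.27986776  0.09871501] [-0.4021, 0.1385, 0.3764]
```

View pics/w1.png

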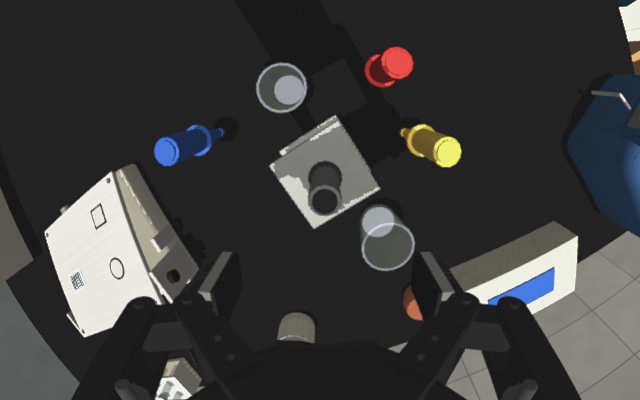

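The wrist view shows the grey probe in the stand with its handle top at (324,200). The ring is at (117,268), the square at (98,216) and the label at (77,281).

```bash
cat >> h.py <<'E'
def fproj(f,P):
    r,t=T(f); return cv2.fisheye.projectPoints(np.array(P,float).reshape(1,-1,3),np.ravel(f["rvec"]),np.ravel(f["tvec"]),f["K"],np.zeros(4))[0][0]
def ray(f,u,v):
    d=(np.array([u,v])-f["K"][:2,2])/f["K"][0,0]; a=np.linalg.norm(d)+1e-9
    r,t=T(f); return -r.T@t, r.T@np.array([*(d/a*np.sin(a)),np.cos(a)])
E
python3 - <<'E'
from h import *
f=manip.grab_frame("wrist")
for (u,v,z) in [(324,200,.175),(325,178,.101),(117,268,.102),(77,281,.0974),(98,216,.0764)]:
    c,d=ray(f,u,v); print((c+d*(z-c[2])/d[2]).round(4))
g=f["image"][140:230,270:390].astype(float).mean(2)
m=manip.silhouettes(f,"probe_grip")
for d in m[:4]:
    ys,xs=np.where(d["pixels"]); print(d["score"],xs.mean(),ys.mean(),xs.min(),xs.max(),ys.min(),ys.max())
cv2.imwrite("pics/c.png",cv2.resize(f["image"][135:240,255:395,::-1],None,fx=5.5,fy=5.5,interpolation=cv2.INTER_CUBIC))
E
```

```text
[0.5826 0.1542 0.175 ]
[0.5832 0.1546 0.101 ]
[ 0.5946 -0.1653  0.102 ]
[ 0.5921 -0.2829  0.0974]
[ 0.5183 -0.1737  0.0764]
0.95 185.74489795918367 143.8451380552221 154 224 125 165
0.81 431.91620111731845 144.36374922408442 400 461 124 166
0.66 324.2816720257235 187.92668810289388 308 341 161 215
0.65 388.20363636363635 66.42036363636363 365 412 47 86
```

View pics/c.png

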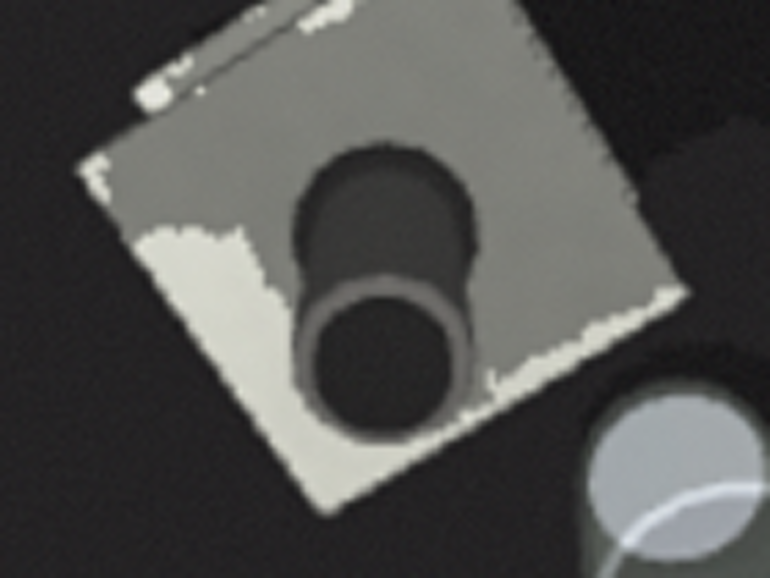

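Call:
apply_moves([
  [[0,0,0],[-0.14,-0.14,4],-1],
  [[0,0,0],[-0.14,-0.14,8],-1],
  [[0,0,0],[-0.14,-0.14,11],-1],
  [[0,0,0],[-0.14,-0.14,11.9],-1],
  [[0,0,0],[-0.14,-0.14,11.9],-1],
  [[0,0,0],[-0.14,-0.14,11.9],1],
  [[0,0,0],[-0.14,-0.14,11.9],1],
  [[0,0,0],[-0.14,-0.14,11.9],1],
  [[0,0,0],[-0.14,-0.14,11.9],1],
  [[0,0,0],[-0.14,-0.14,11.9],1],
  [[0,0,0],[-0.14,-0.14,11.9],1],
  [[0,0,0],[-0.14,-0.14,11.9],1],
  [[0,0,0],[-0.14,-0.14,11.9],1],
])

```text
time: 4.2
tool_pos: [0.5847, 0.1538, 0.1329]
tool_rot: [0.001, 0.184, 0.983, 0.001]
contact_force: [-0.7, 1.2, 5.6]
gripper_width: 0.303
grasp_force: 59.2
```

Call:
apply_moves([
  [[0,0,0],[0,0,-2],1],
  [[0,0,0],[0,0,-5],1],
  [[0,0,0],[0,0,-9],1],
  [[0,0,0],[0,0,-13],1],
  [[0,0,0],[0,0,-16],1],
  [[0,0,0],[0,0,-16],1],
  [[0,0,0],[0,0,-16],1],
  [[0,0,0],[0,0,-16],1],
])

```text
time: 5.0
tool_pos: [0.5825, 0.1533, 0.2881]
tool_rot: [-0.002, 0.184, 0.983, -0.001]
contact_force: [-0.9, -0.9, -1.1]
gripper_width: 0.3
grasp_force: 59.2
```

```bash
cat > b.py <<'E'
from h import *
import sys
s=manip.state();r=rot(s);p=s["tool_pos"];print(s["time"],p.round(4),s["contact_force"].round(2),s["gripper_width"],s["grasp_force"])
for n in ["scene","side","wrist"]:
    f=manip.grab_frame(n); save(f,sys.argv[1]+n+".png")
    for l in ["probe_grip","foot_tip"]:
        for d in manip.spot_point(f,l)[:5]:
            q=w(f,d["location"]); e=r.inv().apply(q-p)
            if np.linalg.norm(e[:2])<.05: print(n,l,round(d["score"],2),q.round(4),"tool",e.round(4))
E
python3 b.py l
```

```text
5.0 [0.5825 0.1533 0.2881] [-0.89 -0.95 -1.15] 0.29953217031521856 59.23501431941986
scene probe_grip 0.87 [0.581  0.1572 0.2876] tool [0.0029 0.0031 0.0006]
scene foot_tip 0.39 [0.5774 0.1507 0.1677] tool [ 0.0033 -0.004   0.1205]
side probe_grip 0.64 [0.5774 0.1562 0.2887] tool [ 0.0058  0.0008 -0.0006]
side foot_tip 0.42 [0.5824 0.1551 0.1713] tool [0.0003 0.0019 0.1168]
wrist probe_grip 0.69 [0.584  0.1568 0.291 ] tool [-0.0001  0.0037 -0.0029]
wrist foot_tip 0.63 [0.5835 0.1529 0.1734] tool [-0.0015  0.0002  0.1147]
```

```bash
cat > goal.py <<'E'
from h import *
N=np.array([-.3189,-.0314,.9473]); RING=np.array([.5913,-.1628,.102]); LAB=np.array([.589,-.2786,.0974]); FT=np.array([0,0,.1175])
def go(P,h,n=N,ft=FT,ax=np.array([0,0,1.])):
    s=manip.state(); r=rot(s); p=s["tool_pos"]
    b=r.apply(ax); v=np.cross(b,-n); d=R.from_rotvec(v/np.linalg.norm(v)*np.arcsin(np.linalg.norm(v))) 
    r2=d*r; t=P+h*n-r2.apply(ft)
    print("turn",(r.inv()*r2).as_rotvec().round(3),"shift cm",(r.inv().apply(t-p)*100).round(2),"tcp",t.round(4), "now",p.round(4), "foot now",(p+r.apply(ft)).round(4),"in plate fr from P: h", round(float((p+r.apply(ft)-P)@n),4))
E
python3 -c "
from goal import *
go(LAB,.12)"
```

```text
turn [-0.148 -0.291 -0.   ] shift cm [ -9.37 -43.52  -3.14] tcp [ 0.5133 -0.2861  0.3224] now [0.5836 0.1535 0.291 ] foot now [0.5836 0.1535 0.1735] in plate fr from P: h 0.0602
```

Call:
apply_moves([
  [[0,0,0],[-1,-3,-3.1],1],
  [[-0.148,-0.291,0],[-9.4,-43.5,-3.1],1],
  [[-0.148,-0.291,0],[-9.4,-43.5,-3.1],1],
  [[-0.148,-0.291,0],[-9.4,-43.5,-3.1],1],
  [[-0.148,-0.291,0],[-9.4,-43.5,-3.1],1],
  [[-0.148,-0.291,0],[-9.4,-43.5,-3.1],1],
  [[-0.148,-0.291,0],[-9.4,-43.5,-3.1],1],
  [[-0.148,-0.291,0],[-9.4,-43.5,-3.1],1],
  [[-0.148,-0.291,0],[-9.4,-43.5,-3.1],1],
  [[-0.148,-0.291,0],[-9.4,-43.5,-3.1],1],
  [[-0.148,-0.291,0],[-9.4,-43.5,-3.1],1],
  [[-0.148,-0.291,0],[-9.4,-43.5,-3.1],1],
  [[-0.148,-0.291,0],[-9.4,-43.5,-3.1],1],
  [[-0.148,-0.291,0],[-9.4,-43.5,-3.1],1],
  [[-0.148,-0.291,0],[-9.4,-43.5,-3.1],1],
  [[-0.148,-0.291,0],[-9.4,-43.5,-3.1],1],
])

```text
time: 7.05
tool_pos: [0.5139, -0.2852, 0.3224]
tool_rot: [0.156, 0.181, 0.97, 0.046]
contact_force: [-0.4, -0.0, -0.9]
gripper_width: 0.304
grasp_force: 59.7
```

Run:
```python
from goal import *
go(LAB,.05)
f=manip.grab_frame("wrist"); save(f,"w2.png")
s=manip.state();r=rot(s);p=s["tool_pos"]
for l in ["ring_mark","label","foot_tip","probe_grip"]:
    for d in manip.spot_point(f,l)[:3]:
        q=w(f,d["location"]);print(l,round(d["score"],2),q.round(4),"tool",r.inv().apply(q-p).round(4),fproj(f,q).round(1))
```

```text
turn [0.001 0.    0.   ] shift cm [ 0.03 -0.11  6.98] tcp [ 0.5356 -0.2839  0.2561] now [ 0.5139 -0.2852  0.3224] foot now [ 0.5514 -0.2814  0.2111] in plate fr from P: h 0.1198
ring_mark 0.94 [ 0.59   -0.1631  0.1042] tool [0.0398 0.1078 0.2349] [[407.9 132.1]]
label 0.91 [ 0.5934 -0.2812  0.0984] tool [-0.0048 -0.0018  0.2376] [[324.6 163.9]]
foot_tip 0.63 [ 0.5491 -0.2811  0.2073] tool [ 0.0033 -0.0009  0.1204] [[325.1 180.6]]
foot_tip 0.57 [ 4.92e-01  3.65e-02 -1.00e-04] tool [0.2295 0.2451 0.3087] [[477.   19.4]]
probe_grip 0.96 [0.5888 0.2691 0.1233] tool [0.1937 0.5121 0.2302] [[615.8  66.8]]
probe_grip 0.65 [0.4923 0.2521 0.1155] tool [0.2751 0.4625 0.2062] [[607.4  14.4]]
probe_grip 0.63 [ 0.5094 -0.2823  0.3222] tool [ 0.0051  0.0013 -0.0012] [[328.3 231.6]]
```

View pics/w2.png

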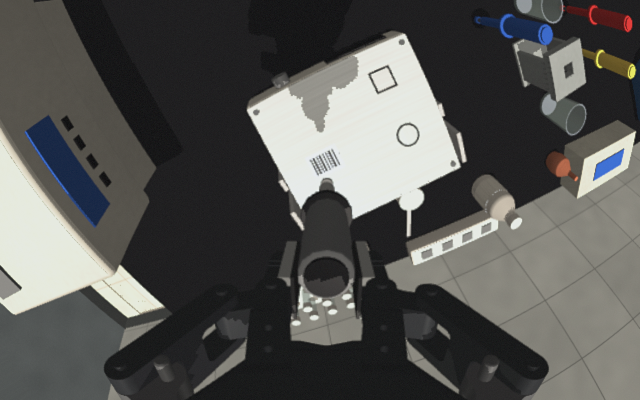

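The wrist view shows the held probe with its foot at about (326,182), just short of the label at (324,161). The ring is at (408,134) and the square at (382,79). I refit the plate pose with this view included.

```bash
cat > fit2.py <<'E'
from fit import *
f=manip.grab_frame("wrist"); F["wrist"]=f
g=cv2.cvtColor(f["image"],cv2.COLOR_RGB2GRAY)
def dark(u,v,h):
    x=255-g[v-h:v+h+1,u-h:u+h+1].astype(float); x=np.clip(x-80,0,None)  # dark pixels
    ys,xs=np.mgrid[v-h:v+h+1,u-h:u+h+1]; m=(x>0).astype(np.uint8)
    return (xs[m>0].min()+xs[m>0].max())/2,(ys[m>0].min()+ys[m>0].max())/2,m.sum(),(xs*x).sum()/x.sum(),(ys*x).sum()/x.sum()
D={k:dark(*a) for k,a in dict(r=(408,134,15),s=(383,79,17),l=(325,161,16)).items()}
for k in D: print(k,np.round(D[k],1))
W=[(k,D[k][3],D[k][4]) for k in "rs"]+[("l",324.8,161.5)]
def res2(p):
    P,_=pts(p); return np.concatenate([res(p)*1.0]+[(fproj(f,P[k])[0]-[u,v])*2 for k,u,v in W])
s2=least_squares(res2,s.x,loss="soft_l1"); P,M=pts(s2.x)
print(s2.x.round(4)); print(res2(s2.x).reshape(-1,2).round(2))
for k in "rsl": print(k,P[k].round(4))
print("n",M[:,2].round(4))
st=manip.state(); r=rot(st)
for z in (.1175,): print("foot proj",fproj(f,st["tool_pos"]+r.apply([0,0,z])),"neck",fproj(f,st["tool_pos"]+r.apply([0,0,.06])))
cv2.imwrite("pics/w2c.png",cv2.resize(f["image"][50:300,260:440,::-1],None,fx=2.4,fy=2.4,interpolation=cv2.INTER_CUBIC))
E
python3 fit2.py | tail -26
```

```text
scene [0.49612383 0.25544201 0.12162819]
side [ 0.50806328 -0.28387917  0.32292355]
side [0.49065792 0.03539655 0.12048331]
r [408.  134.5 147.  408.1 133.4]
s [382.5  79.  195.  382.2  78.7]
l [325.5 162.  231.  324.7 162. ]
[ 0.1015  0.3301  0.5925 -0.164   0.1027 -0.0152 -0.0273 -0.0579]
[[-1.2  -0.7 ]
 [-0.96  0.31]
 [-1.1  -0.14]
 [-0.57 -0.15]
 [-0.68  0.23]
 [-0.53  0.5 ]
 [-0.18 -0.49]
 [ 0.06 -0.41]
 [-0.48 -0.26]
 [ 0.08  0.14]
 [ 0.15  0.09]
 [-0.3   0.29]
 [ 0.01 -0.46]
 [ 1.07 -0.57]]
r [ 0.5925 -0.164   0.1027]
s [ 0.5172 -0.1717  0.0768]
l [ 0.5899 -0.2799  0.0978]
n [-0.3225 -0.0328  0.946 ]
foot proj [[326.211151   184.76514028]] neck [[326.25446103 204.90641158]]
```

View pics/w2c.png

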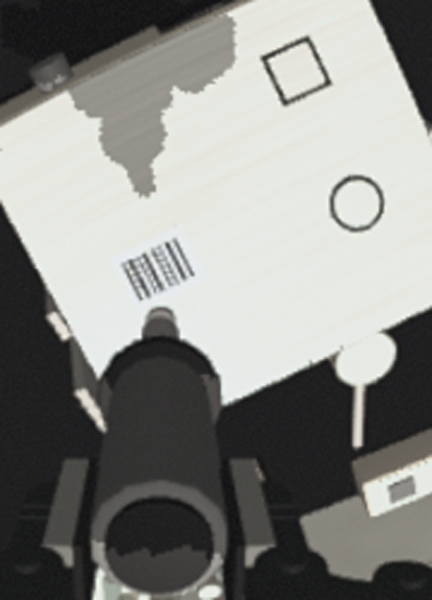

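The foot in the wrist image agrees with the expected point on the tool axis to about half a pixel, so the probe sits straight in the grip. Next I aim it at the label.

```bash
sed -i 's/^N=.*/N=np.array([-.3225,-.0328,.946]); RING=np.array([.5925,-.164,.1027]); LAB=np.array([.5899,-.2799,.0978]); FT=np.array([0,0,.1175])/' goal.py; python3 -c "
from goal import *
go(LAB,.05)"
```

```text
turn [-0.002 -0.003  0.   ] shift cm [-0.06 -0.14  6.96] tcp [ 0.5359 -0.2854  0.2563] now [ 0.5137 -0.2861  0.3222] foot now [ 0.5511 -0.2823  0.2109] in plate fr from P: h 0.1196
```

Call:
apply_moves([
  [[0,0,0],[0,-0.1,2],1],
  [[-0.002,-0.003,0],[-0.1,-0.1,4],1],
  [[-0.002,-0.003,0],[-0.1,-0.1,6],1],
  [[-0.002,-0.003,0],[-0.1,-0.1,7],1],
  [[-0.002,-0.003,0],[-0.1,-0.1,7],1],
  [[-0.002,-0.003,0],[-0.1,-0.1,7],1],
  [[-0.002,-0.003,0],[-0.1,-0.1,7],1],
  [[-0.002,-0.003,0],[-0.1,-0.1,7],1],
  [[-0.002,-0.003,0],[-0.1,-0.1,7],1],
  [[-0.002,-0.003,0],[-0.1,-0.1,7],1],
  [[-0.002,-0.003,0],[-0.1,-0.1,7],1],
  [[-0.002,-0.003,0],[-0.1,-0.1,7],1],
  [[-0.002,-0.003,0],[-0.1,-0.1,7],1],
  [[-0.002,-0.003,0],[-0.1,-0.1,7],1],
  [[-0.002,-0.003,0],[-0.1,-0.1,7],1],
  [[-0.002,-0.003,0],[-0.1,-0.1,7],1],
  [[-0.002,-0.003,0],[-0.1,-0.1,7],1],
  [[-0.002,-0.003,0],[-0.1,-0.1,7],1],
  [[-0.002,-0.003,0],[-0.1,-0.1,7],1],
  [[-0.002,-0.003,0],[-0.1,-0.1,7],1],
])

```text
time: 9.55
tool_pos: [0.5366, -0.2851, 0.256]
tool_rot: [0.158, 0.182, 0.97, 0.046]
contact_force: [0.1, -0.7, -0.9]
gripper_width: 0.302
grasp_force: 59.7
```

```bash
cat > c.py <<'E'
from goal import *
import sys
s=manip.state();r=rot(s);p=s["tool_pos"];print("force",s["contact_force"].round(2),"cos",r.apply([0,0,1])@-N)
ft=p+r.apply(FT)
for n in ["scene","side","wrist"]:
    f=manip.grab_frame(n); pr=fproj if n=="wrist" else proj
    print(n,"pred foot",np.ravel(pr(f,ft)).round(1),"ring",np.ravel(pr(f,RING)).round(1),"lab",np.ravel(pr(f,LAB)).round(1))
    save(f,sys.argv[1]+n+".png")
    for l in ["foot_tip","label","ring_mark"]:
        for d in manip.spot_point(f,l)[:4]:
            q=w(f,d["location"])
            if d["score"]>.3 and abs(q[2]-.15)<.07 and q[1]<0: print(" ",l,round(d["score"],2),q.round(4))
go(LAB,.05); go(RING,.04)
E
python3 c.py d
```

```text
force [ 0.12 -0.74 -0.94] cos 0.9999990313805136
scene pred foot [156.6 187.6] ring [225.7 210.8] lab [160.1 215. ]
  foot_tip 0.52 [ 0.5716 -0.283   0.1423]
  ring_mark 0.72 [ 0.5891 -0.1654  0.1007]
side pred foot [348.6 139.3] ring [330.3 171.4] lab [342.5 154.9]
  foot_tip 0.35 [ 0.5723 -0.2812  0.1446]
  label 0.84 [ 0.5906 -0.2794  0.1001]
  ring_mark 0.58 [ 0.5914 -0.163   0.105 ]
  ring_mark 0.38 [ 0.5887 -0.2831  0.1037]
wrist pred foot [326.2 184.7] ring [424.4 139.2] lab [325.7 172.3]
  foot_tip 0.43 [ 0.5729 -0.2816  0.1475]
  label 0.64 [ 0.5932 -0.2803  0.1042]
  ring_mark 0.79 [ 0.5924 -0.1635  0.1042]
turn [-0. -0. -0.] shift cm [ 0.04 -0.05 -0.04] tcp [ 0.5359 -0.2854  0.2563] now [ 0.5366 -0.2851  0.256 ] foot now [ 0.5744 -0.2812  0.1449] in plate fr from P: h 0.0496
turn [-0. -0. -0.] shift cm [ 3.92 10.88  0.96] tcp [ 0.5417 -0.1692  0.2517] now [ 0.5366 -0.2851  0.256 ] foot now [ 0.5744 -0.2812  0.1449] in plate fr from P: h 0.0496
```

Aiming hold done, with all three cameras agreeing. Next, over to the ring.

Call:
apply_moves([
  [[0,0,0],[1.3,3.6,0],1],
  [[0,0,0],[2.6,7.2,0],1],
  [[0,0,0],[3.9,10.9,0],1],
  [[0,0,0],[3.9,10.9,1],1],
  [[0,0,0],[3.9,10.9,2.4],1],
  [[0,0,0],[3.9,10.9,2.4],1],
  [[0,0,0],[3.9,10.9,2.4],1],
  [[0,0,0],[3.9,10.9,2.4],1],
  [[0,0,0],[3.9,10.9,2.4],1],
])

```text
time: 11.05
tool_pos: [0.5468, -0.1695, 0.2386]
tool_rot: [0.158, 0.182, 0.969, 0.046]
contact_force: [0.2, -0.2, -2.2]
gripper_width: 0.308
grasp_force: 59.9
```

```bash
python3 c.py e
python3 - <<'E'
import cv2,numpy as np
z=lambda n,x,y,w,h:cv2.resize(cv2.imread("pics/e%s.png"%n)[y:y+h,x:x+w],(400,400),interpolation=cv2.INTER_CUBIC)
cv2.imwrite("pics/e.png",np.hstack([z("wrist",285,130,80,80),z("side",300,130,60,60)]))
E
```

```text
force [ 0.19 -0.19 -2.22] cos 0.9999986575241605
scene pred foot [223.7 196.7] ring [225.7 210.8] lab [160.1 215. ]
  foot_tip 0.43 [ 0.5841 -0.1637  0.1256]
  label 0.73 [ 0.5864 -0.2788  0.0991]
  ring_mark 0.83 [ 0.5888 -0.1628  0.1024]
side pred foot [333.6 162.5] ring [330.3 171.4] lab [342.5 154.9]
  foot_tip 0.49 [ 0.5848 -0.1656  0.1289]
  label 0.56 [ 0.5884 -0.2782  0.0972]
  ring_mark 0.96 [ 0.5916 -0.1584  0.1038]
wrist pred foot [325.4 185.4] ring [326.  177.7] lab [226.6 212.6]
  foot_tip 0.51 [ 0.583  -0.1609  0.1261]
  label 0.97 [ 0.5935 -0.2801  0.0999]
  ring_mark 0.97 [ 0.5937 -0.1645  0.1028]
turn [-0.  0. -0.] shift cm [ -3.86 -10.96  -2.44] tcp [ 0.5359 -0.2854  0.2563] now [ 0.5467 -0.1686  0.2382] foot now [ 0.5845 -0.1647  0.127 ] in plate fr from P: h 0.0256
turn [-0.  0. -0.] shift cm [ 0.02 -0.02 -1.44] tcp [ 0.5417 -0.1692  0.2517] now [ 0.5467 -0.1686  0.2382] foot now [ 0.5845 -0.1647  0.127 ] in plate fr from P: h 0.0256
```

View pics/e.png

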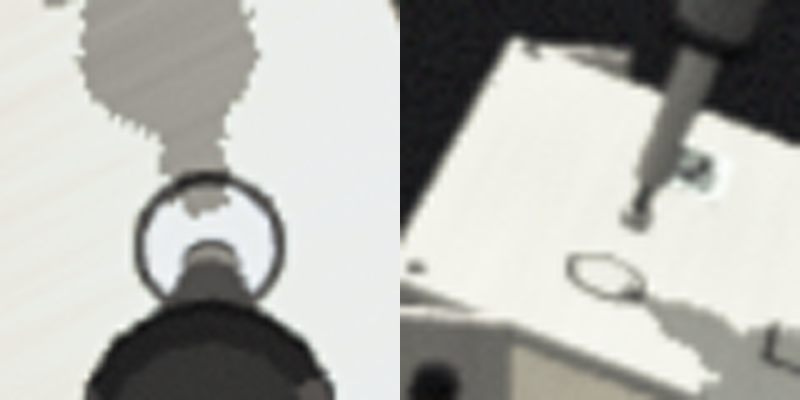

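The foot and ring line up across, and the foot needs about 2 mm toward −tool x. I approach in stages, watching the force.

Call:
apply_moves([
  [[0,0,0],[-0.2,0,0.6],1],
  [[0,0,0],[-0.2,0,1.2],1],
  [[0,0,0],[-0.2,0,1.6],1],
  [[0,0,0],[-0.2,0,1.9],1],
  [[0,0,0],[-0.2,0,2.1],1],
  [[0,0,0],[-0.2,0,2.1],1],
  [[0,0,0],[-0.2,0,2.1],1],
  [[0,0,0],[-0.2,0,2.1],1],
])

```text
time: 12.45
tool_pos: [0.5553, -0.1687, 0.2192]
tool_rot: [0.158, 0.182, 0.969, 0.046]
contact_force: [-0.1, 0.4, -0.7]
gripper_width: 0.304
grasp_force: 59.9
```

```bash
python3 c.py g
python3 - <<'E'
import cv2,numpy as np
z=lambda n,x,y,w,h:cv2.resize(cv2.imread("pics/g%s.png"%n)[y:y+h,x:x+w],(400,400),interpolation=cv2.INTER_CUBIC)
cv2.imwrite("pics/g.png",np.hstack([z("wrist",285,130,80,80),z("side",300,130,60,60)]))
E
```

```text
force [-0.14  0.44 -0.74] cos 0.9999988793691916
scene pred foot [224.8 208.5] ring [225.7 210.8] lab [160.1 215. ]
  foot_tip 0.62 [ 0.5907 -0.1646  0.1029]
  label 0.85 [ 0.5916 -0.2771  0.0967]
  label 0.63 [ 0.5884 -0.1616  0.0997]
  label 0.32 [ 0.5541 -0.1683  0.2196]
  ring_mark 0.75 [ 0.5886 -0.1616  0.1025]
side pred foot [330.2 169.3] ring [330.3 171.4] lab [342.5 154.9]
  foot_tip 0.53 [ 0.5913 -0.1628  0.1095]
  foot_tip 0.32 [ 0.5878 -0.2787  0.0998]
  label 0.95 [ 0.5862 -0.2797  0.0991]
  ring_mark 0.86 [ 0.5931 -0.1614  0.1057]
wrist pred foot [326.2 185.1] ring [326.1 181.2] lab [220.5 218. ]
  foot_tip 0.56 [ 0.5943 -0.1641  0.1064]
  label 0.74 [ 0.5926 -0.2788  0.1005]
  ring_mark 0.77 [ 0.5935 -0.1642  0.1018]
turn [-0.  0. -0.] shift cm [ -3.66 -10.95  -4.54] tcp [ 0.5359 -0.2854  0.2563] now [ 0.5552 -0.1687  0.2189] foot now [ 0.5931 -0.1649  0.1077] in plate fr from P: h 0.0046
turn [-0.  0. -0.] shift cm [ 0.23 -0.02 -3.54] tcp [ 0.5417 -0.1692  0.2517] now [ 0.5552 -0.1687  0.2189] foot now [ 0.5931 -0.1649  0.1077] in plate fr from P: h 0.0046
```

View pics/g.png

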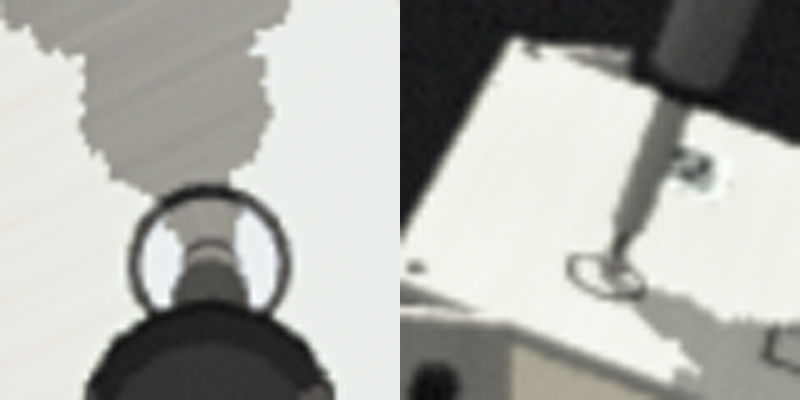

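The foot hangs a few mm above the ring, heading for its centre. I press on in small steps.

Call:
apply_moves([
  [[0,0,0],[0,0,0.15],1],
  [[0,0,0],[0,0,0.3],1],
  [[0,0,0],[0,0,0.45],1],
  [[0,0,0],[0,0,0.6],1],
  [[0,0,0],[0,0,0.75],1],
  [[0,0,0],[0,0,0.75],1],
  [[0,0,0],[0,0,0.75],1],
  [[0,0,0],[0,0,0.75],1],
])

```text
time: 13.85
tool_pos: [0.5577, -0.1685, 0.2121]
tool_rot: [0.158, 0.182, 0.969, 0.046]
contact_force: [-1.0, 0.8, 0.5]
gripper_width: 0.306
grasp_force: 60.0
```

```bash
cat > d.py <<'E'
from goal import *
F=[]
for i in range(8):
    manip.grab_frame("wrist"); s=manip.state(); F.append(s["contact_force"])
F=np.array(F); print(s["time"],F.mean(0).round(2),F.std(0).round(2),"n",(F@N).mean().round(2)); go(RING,0)
E
python3 d.py
```

```text
14.25 [-0.72  0.01  1.06] [0.44 0.31 0.52] n 1.23
turn [-0.  0. -0.] shift cm [ 0.23 -0.02 -0.29] tcp [ 0.5546 -0.1679  0.2139] now [ 0.5576 -0.1684  0.2118] foot now [ 0.5955 -0.1646  0.1007] in plate fr from P: h -0.0029
```

Call:
apply_moves([
  [[0,0,0],[0,0,0.1],1],
  [[0,0,0],[0,0,0.2],1],
  [[0,0,0],[0,0,0.3],1],
  [[0,0,0],[0,0,0.3],1],
  [[0,0,0],[0,0,0.3],1],
  [[0,0,0],[0,0,0.3],1],
  [[0,0,0],[0,0,0.3],1],
])

```text
time: 14.95
tool_pos: [0.5586, -0.1684, 0.209]
tool_rot: [0.158, 0.182, 0.97, 0.046]
contact_force: [-1.8, -0.5, 2.5]
gripper_width: 0.302
grasp_force: 60.1
```

```bash
python3 d.py; python3 c.py k
python3 - <<'E'
import cv2,numpy as np
z=lambda n,x,y,w,h:cv2.resize(cv2.imread("pics/k%s.png"%n)[y:y+h,x:x+w],(400,400),interpolation=cv2.INTER_CUBIC)
cv2.imwrite("pics/k.png",np.hstack([z("wrist",285,130,80,80),z("side",300,130,60,60)]))
E
```

```text
15.35 [-1.17  0.18  2.33] [0.72 0.4  0.61] n 2.58
turn [-0.  0.  0.] shift cm [ 0.23 -0.02 -0.59] tcp [ 0.5546 -0.1679  0.2139] now [ 0.5586 -0.1683  0.2089] foot now [ 0.5965 -0.1645  0.0978] in plate fr from P: h -0.0059
force [-1.27 -0.43  1.44] cos 0.9999990375684988
scene pred foot [225.5 214.3] ring [225.7 210.8] lab [160.1 215. ]
  foot_tip 0.39 [ 0.5912 -0.1648  0.1006]
  label 0.57 [ 0.591  -0.2782  0.0994]
  label 0.31 [ 0.5909 -0.1658  0.1001]
  ring_mark 0.62 [ 0.5929 -0.164   0.1011]
side pred foot [328.9 172.8] ring [330.3 171.4] lab [342.5 154.9]
  label 0.67 [ 0.5873 -0.281   0.0995]
  ring_mark 0.94 [ 0.5907 -0.164   0.1004]
  ring_mark 0.55 [ 0.5864 -0.2817  0.1012]
wrist pred foot [326.2 184.8] ring [326.  184.1] lab [217.3 221.9]
  foot_tip 0.55 [ 0.5936 -0.1637  0.1027]
  label 0.8 [ 0.5924 -0.2785  0.0996]
  ring_mark 0.56 [ 0.592  -0.1619  0.1031]
turn [-0. -0. -0.] shift cm [ -3.66 -10.95  -5.59] tcp [ 0.5359 -0.2854  0.2563] now [ 0.5586 -0.1683  0.2089] foot now [ 0.5965 -0.1645  0.0977] in plate fr from P: h -0.006
turn [-0. -0. -0.] shift cm [ 0.23 -0.02 -4.6 ] tcp [ 0.5417 -0.1692  0.2517] now [ 0.5586 -0.1683  0.2089] foot now [ 0.5965 -0.1645  0.0977] in plate fr from P: h -0.006
```

View pics/k.png

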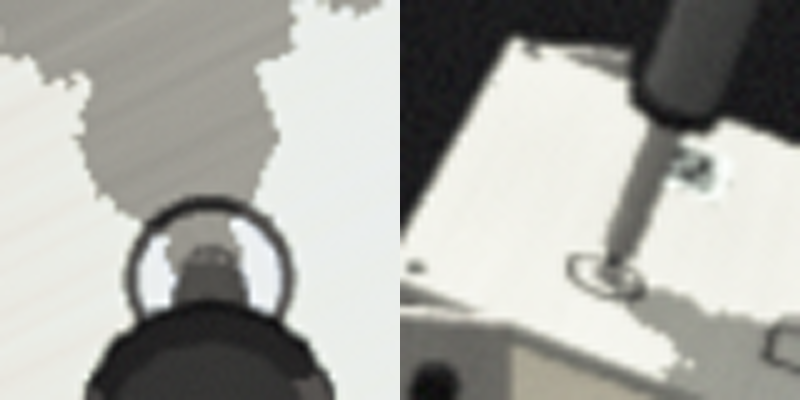

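The foot sits in the middle of the ring in both views. The normal force is about 3.6–4 N, roughly half-way in. Handing in.

```bash
python3 -c "
from plant import manip
print(manip.job_done())"
```

```text
the job is handed in; nothing more can be done
None
```

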